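# Ease the spring clip off a lamp post with a wooden wedge

### The job

Take the wooden wedge out of its block, slide it down along the leaning lamp post, thin end first, under the bridge of the spring clip until the clip spreads and comes off the post, and let the clip drop into the tray below. Do not pull at the clip with the fingers while it is on the post. Then put the wedge back upright in the slot of its block, and do not shove or knock over the amber ink jar or the lampshade.

Things in the scene. Friction and masses are not known exactly. Their poses are not given: they have to be found in the camera images.
- stand: Fixed parts tray, 250 mm along x, 220 mm along y, 22 mm high, 4 mm walls and floor, with the lamp's foot standing in it. Origin: centre of its underside, on the table; z up. The post leans up towards the tray's -x side; the place where the clip sits is 150 mm straight above this origin. A loose washer lies in the tray.
- post: The lamp's bare steel post: fixed round rod, 18 mm in diameter, leaning 32 degrees from vertical. Origin: on the rod's axis at mid-height of the seated clip. z runs up along the rod to its free end at z = +20 mm (last 4 mm chamfered); y is level and points to the side of the clip's bridge; x points up, square to both. Nothing stands out beyond the rod on the +y side for 90 mm below the clip.
- knuckle (a point): Middle, on the rod's axis, of the top of the grey knuckle fixed on the rod, 7.5 mm below the clip's middle; axes as the post. It is 40 mm along x, 34 mm long along z, and only 16 mm along y (narrower than the rod). The clip's jaws rest on its shoulders.
- clip_mid (a point): Dark spring-steel clip, 28 g, 14 mm high along the rod, snapped on from the post's +y side. This is the middle of its grip: while seated, it and its axes agree with the post's. Bridge: a 28 mm bar along x at y = 16 to 22 mm, its inner side bulging to y = 16 at mid-height, so 7 mm off the rod. A 14 mm wide pry tab flares outward from its upper edge to about y = 29, z = 17 mm.
- clip: The same clip as a body (same origin and axes). Two smooth sprung jaws lie over and under the rod, 18 mm apart, and hook round it at -y. With the bridge moved some 6 to 8 mm outward (gap to the rod 13 to 15 mm) the jaws are spread and the clip snaps off and falls. Done with the wedge, this takes a push of about 5 to 15 N down along the rod.
- wedge_grip (a point): Hardwood wedge, 45 g, loose, 104 mm long; this is the centre of its handle, 24 x 24 mm across x and y, reaching from 28 mm below to 24 mm above this point along z. z points from blade to butt (up when in the block). The tip is 80 mm below. The blade's flat face is flush with the handle's -y side; the other side slopes.
- wedge: The same wedge as a body; origin at the tip, on the flat face; same axes. Blade 10 mm wide along x; its flat face is the plane y = 0; thickness along +y is 2 mm at the tip, growing evenly to 18 mm at z = 42 mm, then constant up to the handle. The flat face belongs against the rod: wedge y along the post's y, wedge z along the post's z.
- wedge_tip (a point): Middle of the wedge's thin tip edge (10 mm wide, 2 mm thick); axes as for the handle centre.
- block: The fixed plywood block, 70 x 80 mm and 56 mm high, that holds the wedge upright. Origin on the table; y and x axes parallel to those of the wedge that stands in it. Its slot goes right through.
- slot (a point): Centre of the slot's mouth, on top of the block, 56 mm above the table. The slot is 17 mm along the block's x and 21 mm along its y, with a 3 mm chamfer. The wedge's blade hangs in it with the handle's foot resting on the block's top; the handle centre then stands about 28 mm above this point and 3 mm to its +y side.
- ink_bottle: Bystander: amber ink jar, 52 mm across, 85 mm high; origin at its foot.
- lampshade: Bystander: grey metal lampshade standing mouth down, 124 mm across, 105 mm high; origin at its foot.
Not all that is in view belongs to the job. Leave any purple look-alike of the wedge alone.

How it is judged:
By the outcome, as a careful person would: the job done as asked, in the order asked, and still so for the second after the job is handed in, with the robot touching nothing.
It also fails if it takes over 48 s, if anything falls off the work surface, if the arm or the gripper's body presses on something with over 40 N, if the wrist force passes 120 N, or if a joint passes its speed limit or range.

### The arm

A 7-joint arm with a two-finger parallel gripper is mounted at the origin on the work surface. World frame = base frame: x ahead of the robot, y to its left, z up, the work surface at z = 0. Lengths are in m, angles in rad, forces in N, time in s.
With the tool pointing down it reaches from about 0.425 to 0.95 m from the base axis. Payload 4.7 kg.
Tool frame: the origin (TCP) lies on the centre line of the jaws, within the pads' length; the fingertips stand robot.nose_length ahead of it and the grasp point (between the pads) lies 8 mm behind it (robot.nose_length is the distance from the TCP to the fingertips, in m); z points along the fingers, x is the direction in which the jaws open and shut, and the axes are right-handed (so a half turn about z gives the same grasp; the last joint's range is limited). The gripper opens to 85 mm and grips with 20 to 120 N. Pads are 22 mm wide; open, the fingers measure 114 mm over their backs; the gripper's body (76 mm by 85 mm) begins 54 mm behind the grasp point. The pads swing forward as they close: fully open they stand 13 mm farther back than shut.
Start: joints at [-1.17, 0.469, -0.049, 1.532, 0.024, 1.141, -0.082], TCP at [0.281, 0.614, 0.242] pointing down, gripper open.
Joint ranges: [-2.59, 2.59], [-0.33, 1.99], [-1.39, 1.29], [0.1, 2.45], [-1.04, 4.18], [0.21, 1.99], [-2.66, 2.66]. Speed limits (rad/s): [2.57, 2.57, 3.14, 3.14, 3.14, 3.14, 3.14].

### API

Orientations are given as [roll, pitch, yaw] about the fixed x, y, z axes, in that order (R = Rz(yaw) Ry(pitch) Rx(roll)).
In Python, from plant import robot gives the robot as it stands. Calls block until the motion is done:
- robot.goto(position, orientation): joint-space move of the TCP to a pose.
- robot.move_straight(position, vel=0.15, attitude=None, contact_N=None): straight line of the TCP; attitude=None keeps the orientation; vel is the mean speed in m/s. With contact_N (N) it stops when the force on the tool has changed by that much, and returns True; else False.
- robot.move_joints(angles): joint-space move.
- robot.grip(opening, strength=None): opening from 0.0 (shut) to 1.0 (fully open); strength is the grip in N (None keeps the last); returns when the fingers have stopped.
- robot.sleep(seconds).
- robot.inverse_kinematics(position, orientation): joint angles nearest the present ones, or None.
- robot.sense(): the state.
- robot.grab_frame(name): name is "scene" or "side" or "wrist"; returns a dict with "image" (420x560x3 uint8, red, green, blue), "range_z" (420x560 float32, m along the optical axis (not along the pixel's ray), 0 where there is no reading), "fx", "fy", "cx", "cy" (pixels), "R" (3x3) and "t" (3): a world point X has camera coordinates R X + t. Camera axes: x right, y down, z forward; pixel columns grow to the right and rows downward; lengths in m; the calibration is good to about 2 mm. A picture is of the moment at which its call begins.
A pose or a line that the arm cannot do raises robot.IKError and nothing moves.
- robot.close_job(): hands the job in, once; it reports no verdict.
The state is a dict: "t": time; "joint_pos": joint angles; "joint_velocities": joint speeds; "effort": joint torques, N m; "tcp_pos": TCP position; "tcp_rot": TCP orientation; "wrist_force": force on the tool from outside, world axes, zero at the start; "torque": the same for the moment, N m; "opening": opening from 0.0 (shut) to 1.0 (fully open).
Only numpy, scipy, OpenCV 4.12 (cv2) and the standard library are available. Lean on these libraries where they do the work, as an engineer would, in place of code of your own. Each camera call takes 0.05 s, during which the arm holds its last target. There are 200 camera calls.

## Working session

There is one attempt and no reset: what is moved stays moved. The work goes in short steps, each a Python script; the robot and the scene stay as the last script left them, time stands still between calls to the robot, and variables do not carry over. Pictures are saved under pics/ and viewed, about 8 in all and at most 12, crops included, and the job is handed in when it is done.

```bash
mkdir -p pics; ls; python3 - <<'E'
from plant import robot
import cv2,numpy as np
print(robot.nose_length, robot.sense())
for n in ("scene","side"):
    f=robot.grab_frame(n); cv2.imwrite(f"pics/{n}0.png",f["image"][:,:,::-1]); np.savez(f"{n}0.npz",**f)
    print(n,f["fx"],f["cx"],f["cy"],-f["R"].T@f["t"],f["R"][2])
E
```

```text
pics
0.011 {'t': 0.0, 'joint_pos': array([-1.16994834,  0.46941242, -0.04859529,  1.5337111 ,  0.0241282 ,
        1.14097159, -0.08230857]), 'joint_velocities': array([-0.0013691 ,  0.00096204,  0.00045801,  0.00066638, -0.00163639,
        0.00061739,  0.00135274]), 'effort': array([ 8.00822745e-04, -5.10297060e+01, -4.64135699e-02, -2.37714618e+01,
        1.06280026e-02,  7.30790329e-03,  1.23497918e-05]), 'tcp_pos': array([0.28099445, 0.61311218, 0.24127369]), 'tcp_rot': array([3.14149701e+00, 1.91342608e-03, 1.14108377e+00]), 'wrist_force': array([ 0.47588893, -0.65343109,  0.8072464 ]), 'torque': array([ 0.06893418, -0.0594706 , -0.00393772]), 'opening': 0.9994061577978408}
scene 472.79073912212516 281.07223185514994 201.68151868678538 [ 1.15457182 -0.22752176  1.16867902] [-0.51934584  0.170317   -0.83741986]
side 472.4750681238104 284.0995012683936 209.86710102487388 [-0.05034325 -0.87649436  0.9671719 ] [ 0.42086312  0.64097923 -0.64188774]
```

View pics/scene0.png

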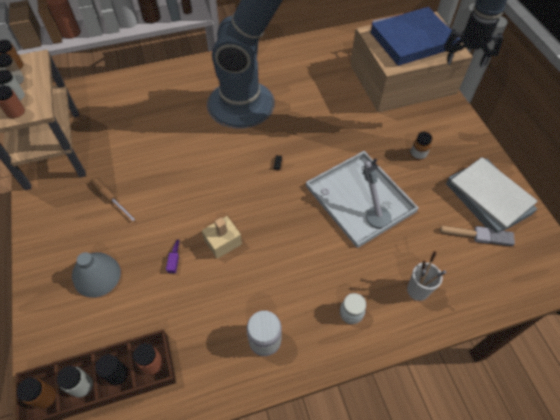

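View pics/side0.png

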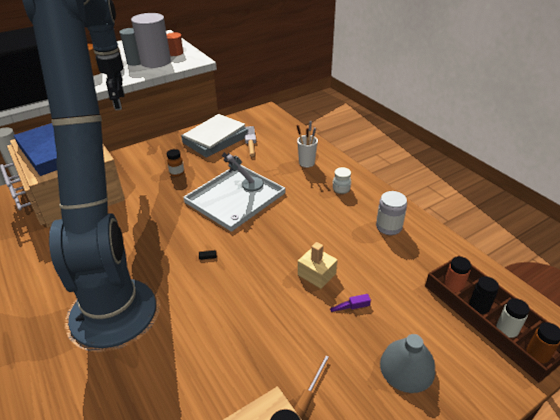

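The scene view shows the tray around (360,197), post and clip around (372,170), block with wedge at (222,235), lampshade at (97,272), jar at (422,146), and a purple decoy at (173,258). Next I get rough positions from depth.

```bash
cat > h.py <<'E'
import numpy as np, cv2
def cloud(f):
    z=f["range_z"].astype(float); v,u=np.mgrid[:z.shape[0],:z.shape[1]]
    P=np.stack([(u-f["cx"])/f["fx"]*z,(v-f["cy"])/f["fy"]*z,z],-1)
    P=(P-f["t"])@f["R"]; P[z==0]=np.nan; return P
def proj(f,X):
    c=f["R"]@np.asarray(X)+f["t"]; return np.array([f["fx"]*c[0]/c[2]+f["cx"],f["fy"]*c[1]/c[2]+f["cy"]])
def rect(P):
    (c,s,a)=cv2.minAreaRect((P[:,:2]*1000).astype(np.float32)); return np.round(c,1),np.round(s,1),round(a,1),len(P)
def save(name,f,box=None,k=1):
    im=f["image"][:,:,::-1]
    if box: im=im[box[1]:box[3],box[0]:box[2]]
    cv2.imwrite(f"pics/{name}.png",cv2.resize(im,None,fx=k,fy=k,interpolation=cv2.INTER_CUBIC))
def load(n): return dict(np.load(n+".npz"))
E
python3 - <<'E'
from h import *
for n,tb,bb,jb,lb in (("scene",(300,145,422,250),(195,210,250,262),(408,128,436,163),(65,245,128,298)),("side",(178,145,292,235),(292,238,345,292),(163,145,190,178),(378,330,440,390))):
    f=load(n+"0"); P=cloud(f)
    g=lambda b,lo,hi:(lambda q:q[(q[:,2]>lo)&(q[:,2]<hi)])(P[b[1]:b[3],b[0]:b[2]].reshape(-1,3))
    print(n)
    print(" tray rim",rect(g(tb,.016,.026)))
    for lo in np.arange(.04,.19,.015):
        q=g(tb,lo,lo+.015)
        if len(q): print("  post",round(lo,3),len(q),np.round(np.median(q,0),3))
    print(" block top",rect(g(bb,.050,.060)),"block all",rect(g(bb,.02,.06)))
    q=g(bb,.066,.12);print(" handle",rect(q),np.median(q,0),q[:,2].max())
    q=g(bb,.100,.115);print(" butt",rect(q),np.mean(q,0))
    print(" jar",rect(g(jb,.02,.1)),"shade",rect(g(lb,.01,.15)))
E
```

```text
scene
 tray rim (array([470.4, 301.2]), array([254.1, 355.3]), 15.6, 802)
  post 0.04 58 [0.549 0.262 0.048]
  post 0.055 52 [0.544 0.256 0.061]
  post 0.07 38 [0.539 0.248 0.077]
  post 0.085 36 [0.529 0.247 0.093]
  post 0.1 44 [0.52  0.242 0.108]
  post 0.115 47 [0.51  0.235 0.124]
  post 0.13 66 [0.512 0.236 0.138]
  post 0.145 121 [0.495 0.244 0.153]
  post 0.16 48 [0.486 0.237 0.163]
 block top (array([ 508.2, -185.4]), array([74.4, 80.7]), 16.4, 530) block all (array([ 508.2, -185. ]), array([74.9, 81.5]), 16.6, 733)
 handle (array([ 508.3, -182.4]), array([25.8, 24. ]), 17.4, 154) [ 0.51549039 -0.18235359  0.10090036] 0.11091450894685904
 butt (array([ 508.3, -182.2]), array([25.7, 23.4]), 15.2, 83) [ 0.50975389 -0.18238211  0.10624255]
 jar (array([389. , 476.2]), array([51.2, 51.7]), 77.6, 390) shade (array([ 517.3, -524.1]), array([ 99.9, 117.7]), 30.4, 1635)
side
 tray rim (array([502.2, 328.5]), array([495.9, 317. ]), 80.7, 673)
  post 0.04 61 [0.527 0.453 0.046]
  post 0.055 33 [0.526 0.247 0.061]
  post 0.07 40 [0.52  0.246 0.08 ]
  post 0.085 17 [0.521 0.238 0.092]
  post 0.1 30 [0.508 0.235 0.11 ]
  post 0.115 45 [0.496 0.231 0.124]
  post 0.13 51 [0.491 0.231 0.138]
  post 0.145 70 [0.481 0.234 0.152]
  post 0.16 34 [0.48  0.233 0.163]
 block top (array([ 506.7, -188.4]), array([74.3, 82.2]), 17.8, 480) block all (array([ 506.2, -189. ]), array([75. , 83.7]), 16.3, 781)
 handle (array([ 504.5, -187.1]), array([28.3, 25.1]), 20.5, 181) [ 0.4996963  -0.19202013  0.0959043 ] 0.11076345033186277
 butt (array([ 505. , -186.6]), array([26.4, 23.8]), 20.7, 75) [ 0.50410722 -0.18809112  0.10666412]
 jar (array([382.6, 470.1]), array([54.3, 52.5]), 47.9, 315) shade (array([ 494.4, -540.1]), array([ 97.4, 119.2]), 33.0, 2261)
```

```bash
cat >> h.py <<'E'
from scipy.spatial.transform import Rotation as Ro
def postR(psi):  # columns x,y,z of post in world
    return Ro.from_euler('z',psi).as_matrix()@Ro.from_euler('y',-32,degrees=True).as_matrix()
def toolrpy(W,flip=False): # W: wedge axes; tool z=-wedge z, tool x=+-wedge x
    s=-1 if flip else 1
    T=np.column_stack([s*W[:,0],-s*W[:,1],-W[:,2]])
    return Ro.from_matrix(T).as_euler('xyz')
E
python3 - <<'E'
from h import *
from plant import robot
psi=np.radians(16.5); R=postR(psi); c=np.array([.492,.236,.150])
Wb=Ro.from_euler('z',psi).as_matrix()
for fl in (0,1):
    print(fl)
    for d in (.03,.1,.2,.25): print(' post',d,robot.inverse_kinematics(c+R@[0,.009,d],toolrpy(R,fl)))
    for z in (.08,.25): print(' block',z,robot.inverse_kinematics([.506,-.186,z],toolrpy(Wb,fl)))
E
```

```text
0
 post 0.03 [-0.788726    0.14145948  0.1470364   2.31597331  0.82273199  0.22945068
 -1.12480009]
 post 0.1 [-0.91209506 -0.03214353  0.21574131  2.31898092  0.59624501  0.39545825
 -0.90779092]
 post 0.2 [-0.95374999 -0.25092238  0.15110897  2.27233195  0.49047796  0.67541815
 -0.82763356]
 post 0.25 [-0.47213547 -0.315451   -0.24283976  2.21384272  0.22567838  0.73474234
 -0.56417053]
 block 0.08 [-0.34268125  0.58711614  0.83287787  2.03816432 -0.61897627  0.78441371
  1.15368121]
 block 0.25 [-0.39830131  0.3025544   0.84000183  1.88279167 -0.25606675  1.06752811
  0.83213122]
1
 post 0.03 [-0.58164341  0.14758453 -0.07890103  2.30530939  0.91155695  0.25879154
  1.93316853]
 post 0.1 [-0.67672043 -0.01971665 -0.01630731  2.30809343  0.57943147  0.39074256
  2.24857368]
 post 0.2 [-0.85158573 -0.24131613  0.06950887  2.26847916  0.44976938  0.65920667
  2.35500176]
 post 0.25 [-0.7430092  -0.32198056 -0.04874222  2.22317073  0.35340338  0.77247662
  2.44066136]
 block 0.08 [-0.49764127  0.73716588  1.10854166  2.04487558 -0.85628464  0.92139357
 -1.76400952]
 block 0.25 [-0.57965986  0.39709679  1.12329778  1.88967512 -0.40062154  1.10624758
 -2.15484966]
```

```bash
python3 - <<'E'
from h import *
from plant import robot
psi=np.radians(16.5); R=postR(psi); c=np.array([.492,.236,.150])
robot.goto(c+R@[0,.0,.22],toolrpy(R))
robot.sleep(.3)
f=robot.grab_frame("wrist"); np.savez("w1.npz",**f); save("w1",f)
print(robot.sense()["t"],-f["R"].T@f["t"],f["R"][2],proj(f,c))
E
```

```text
2.0417 [0.28871863 0.2621465  0.44912705] [ 0.57176723 -0.16665068 -0.80331176] [282.49138774 172.4309769 ]
```

View pics/w1.png

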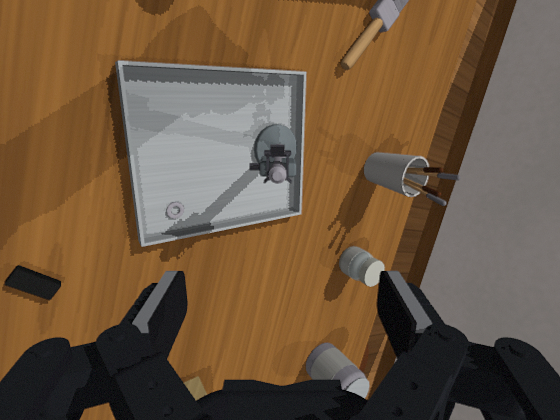

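The wrist view shows the tray with corners near (120,63), (305,72), (300,215) and (143,243). The post's end face is at about (278,174), with the clip bridge and tab above it at about (277,150). I'll take a crop and the depth fits next.

```bash
python3 - <<'E'
from h import *
f=load("w1"); P=cloud(f); save("w1c",f,(235,130,315,190),9)
q=P[50:260,105:320].reshape(-1,3)
r=q[(q[:,2]>.017)&(q[:,2]<.027)]; print("rim",rect(r))
q=P[130:195,240:305].reshape(-1,3); q=q[q[:,2]>.05]
for psi in (16.5,):
    R=postR(np.radians(psi)); L=(q-[.492,.236,.15])@R
    for lo in range(-70,40,6):
        s=L[(L[:,2]*1000>lo)&(L[:,2]*1000<=lo+6)]*1000
        if len(s): print(lo,len(s),"x",np.percentile(s[:,0],[3,50,97]).round(1),"y",np.percentile(s[:,1],[3,50,97]).round(1))
s=L[L[:,2]>.016]; print("end?",np.median(s,0),L[:,2].max())
E
```

```text
rim (array([484.6, 235.9]), array([251.2, 220.6]), 15.6, 3293)
-70 1 x [-14.5 -14.5 -14.5] y [3.8 3.8 3.8]
-58 1 x [1.9 1.9 1.9] y [6. 6. 6.]
-52 2 x [-12.2  -6.    0.3] y [7.5 7.6 7.8]
-46 2 x [-10.9  -5.9  -0.9] y [8.9 8.9 9. ]
-40 4 x [-9.8 -5.8 -1.8] y [ 9.6  9.9 10.2]
-34 25 x [-22.7  -5.2  11.7] y [ 9.2  9.9 10.8]
-28 29 x [-23.5  -5.1  13.3] y [ 8.5 10.  10.7]
-22 82 x [-37.6 -29.2  10.2] y [-0.8  5.6 10.6]
-16 48 x [-36.3 -19.8  12.3] y [ 0.3  9.6 10.9]
-10 78 x [-25.7  -1.1  13.6] y [-4.9  9.2 11. ]
-4 204 x [-24.3  -9.6  12.5] y [-5.1  4.  23.7]
2 71 x [-18.2  -3.7   7.8] y [-6.  18.8 24.4]
8 263 x [-18.4  -6.6   6.8] y [-6.9 13.4 24.3]
14 109 x [-12.6  -5.7   0.5] y [ 7.6 28.1 32.3]
20 242 x [-13.5  -5.5   1.5] y [-4.8  3.3 30.3]
26 4 x [-8.4 -5.5 -1.8] y [-1.4  2.   6.3]
end? [-0.00555212  0.00568871  0.02221458] 0.026297707040937694
```

View pics/w1c.png

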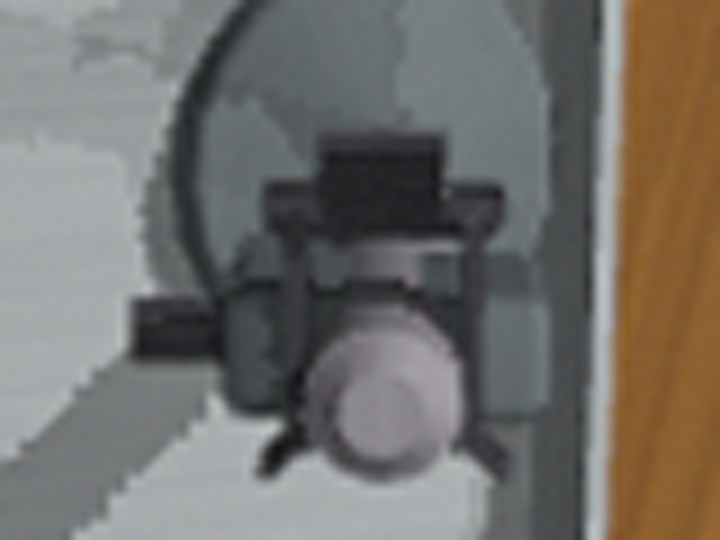

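The crop shows the clip and tab at about (380,180) and the rod end at (385,410). The bridge is on the +y side as described. The rim fit (251×221 mm, 15.6°) agrees with the rod to within about 1 mm. Now I'll look at the block from close up and cross-check the tray in the fixed cameras.

```bash
python3 - <<'E'
from h import *
from plant import robot
o=np.array([.4846,.2359]);a=np.radians(15.6);C=np.array([[np.cos(a),-np.sin(a)],[np.sin(a),np.cos(a)]])
for n in ("scene0","side0"):
    P=cloud(load(n)).reshape(-1,3); L=(P[:,:2]-o)@C
    m=(abs(L[:,0])<.135)&(abs(L[:,1])<.12)&(P[:,2]>.017)&(P[:,2]<.027)&((abs(L[:,0])>.11)|(abs(L[:,1])>.095))
    print(n,rect(P[m]))
Wb=Ro.from_euler('z',np.radians(16.5)).as_matrix()
robot.goto([.506,-.186,.30],toolrpy(Wb)); robot.sleep(.3)
f=robot.grab_frame("wrist"); np.savez("w2.npz",**f); 
print(robot.sense()["t"])
P=cloud(f); m=np.linalg.norm(P[...,:2]-[.507,-.187],axis=-1)<.07
q=P[m]; 
print("top",rect(q[(q[:,2]>.051)&(q[:,2]<.061)]),"butt",rect(q[q[:,2]>.1]),np.median(q[q[:,2]>.1],0),"handle",rect(q[(q[:,2]>.065)]),np.median(q[(q[:,2]>.051)&(q[:,2]<.061)],0))
u=proj(f,[.507,-.187,.08]).astype(int);print(u)
b=(max(u[0]-80,0),max(u[1]-60,0),u[0]+80,u[1]+60); print(b); save("w2c",f,b,4.5)
E
```

```text
scene0 (array([488.8, 238.1]), array([253. , 224.4]), 15.9, 514)
side0 (array([487.9, 233.8]), array([256. , 226.8]), 15.4, 407)
3.9083
top (array([ 504.3, -187.4]), array([70.3, 80.1]), 16.8, 3538) butt (array([ 505.3, -181.7]), array([139.5,  33.2]), 16.5, 38317) [ 0.50416852 -0.17593226  0.36032993] handle (array([ 505.3, -181.7]), array([139.5,  33.2]), 16.5, 38449) [ 0.50283535 -0.1813198   0.05716542]
[283 174]
(np.int64(203), np.int64(114), np.int64(363), np.int64(234))
```

View pics/w2c.png

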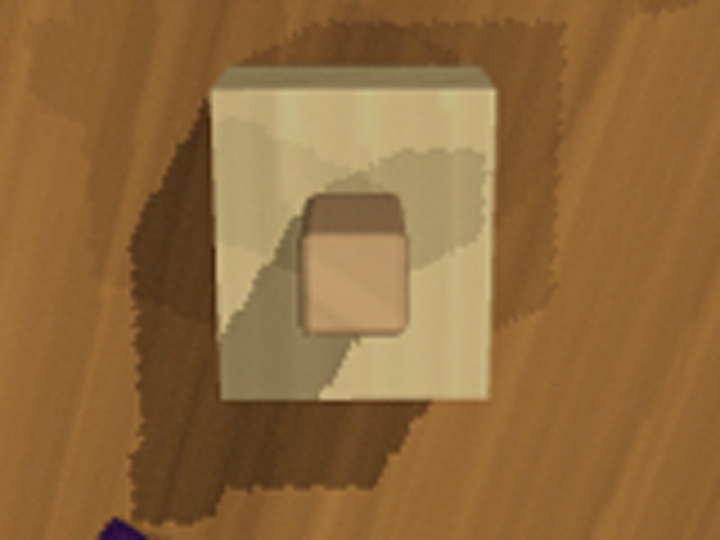

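The crop shows the handle's butt centred at about (354,284), in the middle of the block across x and toward +y, as described. Wrist and fixed cameras differ by 2–4 mm, so I'll use the averages. I'll pick up the wedge, look at it, and later find the rod by touch.

```bash
python3 - <<'E'
from h import *
from plant import robot
f=load("w2"); u=np.array([203+354/4.5,114+284/4.5]); d=f["R"].T@np.array([(u[0]-f["cx"])/f["fx"],(u[1]-f["cy"])/f["fy"],1]); c=-f["R"].T@f["t"]
print("butt wrist",c+d*(.108-c[2])/d[2])
yaw=np.radians(16.7); W=Ro.from_euler('z',yaw).as_matrix()
g=np.array([.506,-.187,0])+W@[0,.003,0]; print("grasp at",g)
rpy=toolrpy(W)
robot.goto([g[0],g[1],.20],rpy)
robot.move_straight([g[0],g[1],.078],vel=.12)
s=robot.sense(); print(s["tcp_pos"],s["wrist_force"])
robot.grip(0.0,90); robot.sleep(.2)
s=robot.sense(); print(s["t"],s["tcp_pos"],s["tcp_rot"],s["wrist_force"],s["opening"])
f=robot.grab_frame("wrist"); save("w3",f,(160,60,420,380),1.8)
E
```

```text
butt wrist [ 0.50422216 -0.18412752  0.108     ]
grasp at [ 0.50513792 -0.18412653  0.        ]
[ 0.50578967 -0.18434705  0.07877479] [-0.57195038 -0.10145051  0.40984871]
6.35 [ 0.50544568 -0.18426916  0.07834619] [ 3.14116430e+00 -5.59785556e-04  2.91436015e-01] [-0.19067063  0.01878204  4.84360578] 0.26768252064039727
```

View pics/w3.png

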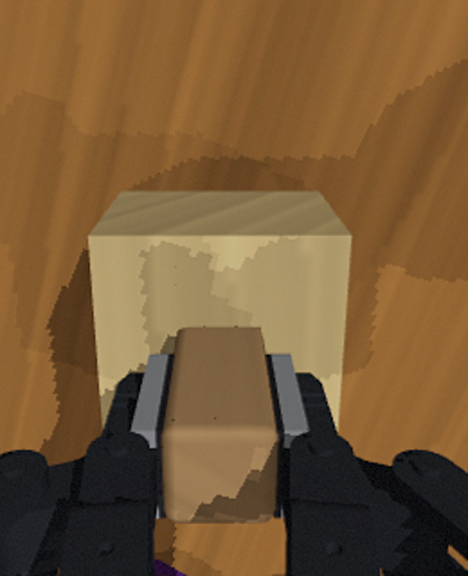

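The handle (crop 165–275 across, 330–520 down) is held squarely between both pads. Next I lift it and go to the post, tip 60 mm above the clip.

```bash
cat >> h.py <<'E'
PSI=np.radians(15.6); RP=postR(PSI); O=np.array([.4865,.236,.150]); RPY=toolrpy(RP)
def tcp(zt,e,x=0): # TCP for tip at post z=zt (mm), flat face e mm off the rod
    return O+RP@(np.array([x,9+e+12,zt+74])/1000)   # handle centre 80 above tip, TCP 6 mm below (grasped 2 mm high)
E
python3 - <<'E'
from h import *
from plant import robot
p=robot.sense()["tcp_pos"]
np.save("pick.npy",p)
robot.move_straight([p[0],p[1],.24],vel=.15)
print(robot.sense()["wrist_force"])
robot.goto(tcp(90,5),RPY)
robot.move_straight(tcp(40,5),vel=.12); robot.sleep(.3)
s=robot.sense(); print(s["t"],(s["tcp_pos"]-tcp(40,5))*1e3,s["wrist_force"],s["opening"])
f=robot.grab_frame("wrist");g=robot.grab_frame("scene")
np.savez("w4.npz",**f);np.savez("s4.npz",**g)
a=f["image"][60:380,160:420];a=cv2.resize(a,None,fx=1.5,fy=1.5)
u=proj(g,O).astype(int);b=cv2.resize(g["image"][u[1]-60:u[1]+36,u[0]-37:u[0]+37],None,fx=5,fy=5,interpolation=2);print(u)
cv2.imwrite("pics/4.png",np.hstack([a,b])[:,:,::-1])
E
```

```text
[ 0.42465065  0.19808276 -1.00721861]Traceback (most recent call last):
  File "<stdin>", line 8, in <module>
plant.IKError: the arm cannot follow that straight line within its joint ranges
```

```bash
python3 - <<'E'
from h import *
from plant import robot
np.set_printoptions(precision=3,suppress=True)
s=robot.sense();print(s["t"],s["joint_pos"],s["tcp_pos"])
for fl in (0,1):
  for z in (90,70,50,40,20,0,-20,-42):
    print(fl,z,robot.inverse_kinematics(tcp(z,2),toolrpy(RP,fl)))
E
```

```text
9.2417 [ 0.417 -0.208 -1.021  2.238  0.035  0.486 -0.398] [0.397 0.237 0.289]
0 90 [ 0.411 -0.209 -1.01   2.241  0.029  0.485 -0.387]
0 70 [ 0.517 -0.154 -1.134  2.248  0.135  0.439 -0.484]
0 50 [ 0.679 -0.077 -1.326  2.252  0.333  0.408 -0.666]
0 40 [ 0.118 -0.016 -0.842  2.267  0.554  0.433 -0.908]
0 20 [ 0.568  0.141 -1.353  2.259  0.893  0.5   -1.201]
0 0 [ 0.336  0.161 -1.124  2.266  0.971  0.476 -1.284]
0 -20 [ 0.058  0.162 -0.829  2.274  1.013  0.425 -1.336]
0 -42 [ 0.237  0.295 -1.061  2.265  1.246  0.526 -1.526]
1 90 [-1.597 -0.277  0.664  2.312  0.785  0.729  1.984]
1 70 [-1.75  -0.275  0.827  2.327  0.862  0.705  1.925]
1 50 [-1.873 -0.261  0.976  2.339  0.921  0.664  1.884]
1 40 [-1.831 -0.202  0.983  2.342  0.884  0.59   1.923]
1 20 [-1.636 -0.071  0.881  2.343  0.756  0.441  2.044]
1 0 [ 0.369  0.172 -1.163  2.265  0.99   0.488  1.843]
1 -20 [ 0.341  0.255 -1.166  2.265  1.148  0.531  1.704]
1 -42 [ 0.318  0.344 -1.171  2.263  1.29   0.585  1.589]
```

```bash
python3 - <<'E'
from h import *
from plant import robot
np.set_printoptions(precision=3,suppress=True)
best=min((q for z in (45,42,40,38) for e in (4,4.5,5,5.5,6) if (q:=robot.inverse_kinematics(tcp(z,e),RPY)) is not None),key=lambda q:abs(q[2]+.8))
print(best)
robot.move_joints(best); robot.sleep(.2)
s=robot.sense(); print(s["t"],s["joint_pos"],(s["tcp_pos"]-tcp(40,5))*1e3@RP,s["wrist_force"],s["opening"])
f=robot.grab_frame("wrist");g=robot.grab_frame("scene")
np.savez("w4.npz",**f);np.savez("s4.npz",**g)
a=f["image"][60:380,160:420];a=cv2.resize(a,None,fx=1.5,fy=1.5)
u=proj(g,O).astype(int);b=cv2.resize(g["image"][u[1]-60:u[1]+36,u[0]-37:u[0]+37],None,fx=5,fy=5,interpolation=2);print(u)
cv2.imwrite("pics/4.png",np.hstack([a,b])[:,:,::-1])
E
```

```text
[ 0.098 -0.007 -0.837  2.265  0.584  0.438 -0.945]
10.025 [ 0.1   -0.009 -0.838  2.264  0.583  0.439 -0.945] [ 0.772  0.609 -1.354] [-0.15   0.585 -0.959] 0.27086755288974074
[367 167]
```

View pics/4.png

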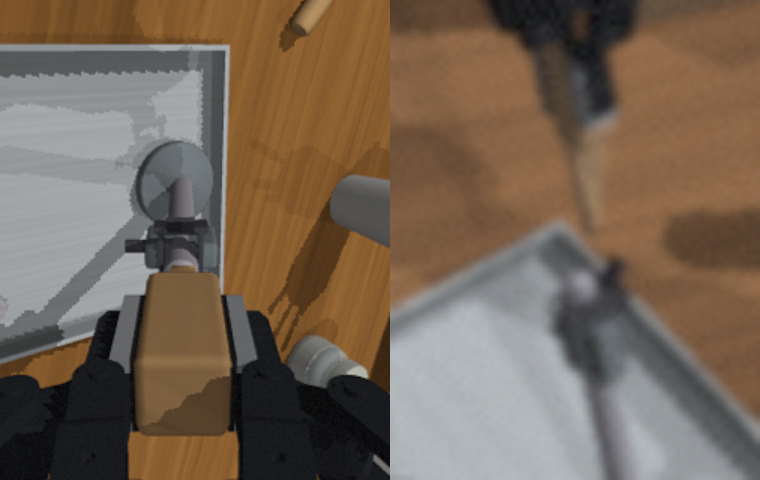

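In the wrist image (left) the blade lines up with the rod at column 180. In the scene crop (right), the tip (597,230) extended along the rod falls between the rod's +y edge (~598) and the tab (612). I go on down past the rod's end and find the rod by touch.

```bash
python3 - <<'E'
from h import *
from plant import robot
np.set_printoptions(precision=2,suppress=True)
def st(m):
    s=robot.sense(); print(m,round(s["t"],2),"off(x,y,z)",((s["tcp_pos"]-O)@RP*1e3-[0,21,74]),"F",s["wrist_force"]@RP,"op",round(s["opening"],3)); return s
print(robot.move_straight(tcp(11,5),vel=.06,contact_N=5)); robot.sleep(.2); st("down")
print(robot.move_straight(tcp(11,-5),vel=.012,contact_N=2.5)); s=st("touch")
E
```

```text
False
down 10.93 off(x,y,z) [ 0.3   5.07 11.37] F [-0.53  0.62  0.78] op 0.269
True
touch 11.47 off(x,y,z) [-0.38  0.3  10.97] F [ 1.39  1.78 -0.77] op 0.268
```

Touch found the rod at a nominal offset of 0.3 mm, so the estimate was good. Now I slide down under the bridge.

```bash
cat > st.py <<'E'
from h import *
from plant import robot
np.set_printoptions(precision=2,suppress=True)
def st(m):
    s=robot.sense(); print(m,round(s["t"],2),"off(x,y,z)",((s["tcp_pos"]-O)@RP*1e3-[0,21,74]),"F",s["wrist_force"]@RP,"op",round(s["opening"],3)); return s
E
python3 - <<'E'
from st import *
robot.move_straight(tcp(11,.8),vel=.02)
for z in (-6,-20,-28,-34):
    print(robot.move_straight(tcp(z,.6),vel=.04,contact_N=30)); st(z)
f=robot.grab_frame("wrist");g=robot.grab_frame("scene")
a=f["image"][60:380,160:420];a=cv2.resize(a,None,fx=1.5,fy=1.5)
u=proj(g,O).astype(int);b=cv2.resize(g["image"][u[1]-40:u[1]+56,u[0]-37:u[0]+37],None,fx=5,fy=5,interpolation=2)
cv2.imwrite("pics/5.png",np.hstack([a,b])[:,:,::-1])
E
```

```text
False
-6 12.29 off(x,y,z) [-0.17  0.55 -6.04] F [-1.    1.2  -0.92] op 0.269
False
-20 12.79 off(x,y,z) [  0.01   0.54 -19.91] F [-0.17 -0.61 -1.49] op 0.27
False
-28 13.14 off(x,y,z) [ -0.15   0.57 -27.96] F [-0.23 -0.52 -0.84] op 0.27
False
-34 13.44 off(x,y,z) [ -0.19   0.64 -33.98] F [-0.68  0.18 -0.34] op 0.272
```

View pics/5.png

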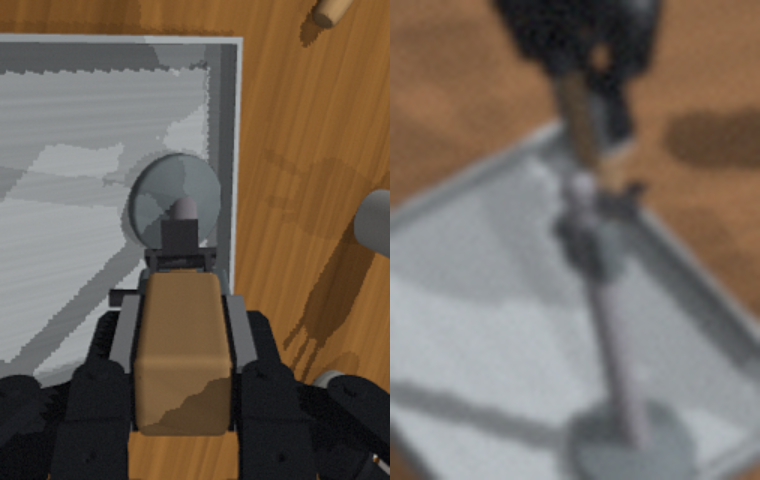

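The clip has moved outward: the tab, at (632,195) in the crop, is now about 50 px from the rod instead of 32. The sensed force is small. I'll push on to full wedge thickness and watch the force.

```bash
python3 - <<'E'
from st import *
for z in (-36,-38,-40,-42):
    print(robot.move_straight(tcp(z,.6),vel=.03,contact_N=30)); st(z)
robot.sleep(.3); st("rest")
f=robot.grab_frame("wrist");g=robot.grab_frame("side");np.savez("w6.npz",**f);np.savez("si6.npz",**g)
a=f["image"][120:320,190:380];a=cv2.resize(a,None,fx=2,fy=2,interpolation=2)
u=proj(g,O).astype(int);b=cv2.resize(g["image"][u[1]-40:u[1]+60,u[0]-50:u[0]+50],None,fx=4,fy=4,interpolation=2)
cv2.imwrite("pics/6.png",np.hstack([a,b])[:,:,::-1])
E
```

```text
False
-36 13.79 off(x,y,z) [ -0.02   0.57 -36.03] F [-0.06 -0.79 -0.42] op 0.272
False
-38 14.04 off(x,y,z) [ -0.11   0.63 -38.12] F [ 0.25 -0.42 -0.51] op 0.268
False
-40 14.29 off(x,y,z) [ -0.09   0.6  -40.11] F [-0.   -0.85 -0.57] op 0.273
False
-42 14.54 off(x,y,z) [ -0.06   0.61 -42.1 ] F [-1.6  -0.13  0.53] op 0.27
rest 14.84 off(x,y,z) [  0.01   0.58 -41.97] F [-0.3  -1.26 -0.2 ] op 0.269
```

View pics/6.png

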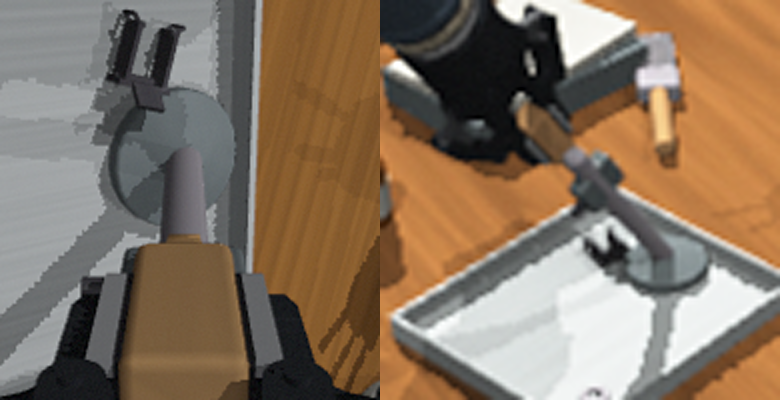

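The clip is off: it lies in the tray beside the lamp's foot, at (145,60) in the left crop and (605,245) in the right, and the wedge is still held. Now back to the block.

```bash
python3 - <<'E'
from st import *
for z in (60,50,40):
    try: robot.move_straight(tcp(z,2),vel=.12); break
    except robot.IKError as e: print(z,e)
st("up")
p=np.load("pick.npy"); W=Ro.from_euler('z',np.radians(16.7)).as_matrix(); rpy=toolrpy(W)
robot.goto([p[0],p[1],.25],rpy); robot.sleep(.2)
s=robot.sense(); print(s["t"],s["tcp_pos"],s["tcp_rot"],p)
robot.move_straight([p[0],p[1],p[2]+.062],vel=.15,attitude=rpy)  # tip ~10 mm above the block
robot.sleep(.2); s=robot.sense(); print(s["t"],s["tcp_pos"]-p,s["wrist_force"],s["opening"])
print(robot.move_straight([p[0],p[1],p[2]+.004],vel=.05,contact_N=6)); s=robot.sense(); print(s["t"],(s["tcp_pos"]-p)*1e3,s["wrist_force"])
print(robot.move_straight([p[0],p[1],p[2]-.001],vel=.02,contact_N=5)); s=robot.sense(); print(s["t"],(s["tcp_pos"]-p)*1e3,s["wrist_force"],s["torque"])
E
```

```text
up 15.94 off(x,y,z) [-0.32  1.88 59.8 ] F [-0.06  0.17 -0.76] op 0.269
17.7333 [ 0.51 -0.18  0.25] [-3.14 -0.    0.29] [ 0.51 -0.18  0.08]
18.8167 [ 0.   -0.    0.06] [ 0.45  0.32 -1.15] 0.27148124575456406
False
20.125 [ 0.28 -0.1   4.35] [ 0.23  0.2  -0.95]
True
20.4083 [ 0.44 -0.18  0.01] [-0.29  0.03  4.1 ] [0.02 0.09 0.04]
```

The wedge went in freely and seated at exactly the pick height. I'll release, retreat and check.

```bash
python3 - <<'E'
from st import *
robot.grip(1.0); robot.sleep(.2)
p=robot.sense()["tcp_pos"]
robot.move_straight([p[0],p[1],.30],vel=.15); robot.sleep(.4)
f=robot.grab_frame("wrist");g=robot.grab_frame("side");h=robot.grab_frame("scene")
P=cloud(f); m=np.linalg.norm(P[...,:2]-[.505,-.187],axis=-1)<.06; q=P[m]; q=q[q[:,2]<.13]
print(robot.sense()["t"],"butt",rect(q[q[:,2]>.103]),np.median(q[q[:,2]>.1],0),"top",rect(q[(q[:,2]>.051)&(q[:,2]<.061)]))
for n,F,jb,lb in (("scene",h,(408,128,436,163),(65,245,128,298)),("side",g,(163,145,190,178),(378,330,440,390))):
    old=load(n+"0")["image"]
    for b in (jb,lb):
        s=np.s_[b[1]:b[3],b[0]:b[2]]; print(n,"mean change",np.abs(F["image"][s].astype(float)-old[s]).mean())
u=proj(f,[.505,-.187,.08]).astype(int)
a=cv2.resize(f["image"][u[1]-50:u[1]+50,u[0]-48:u[0]+47],None,fx=4,fy=4,interpolation=2)
b=cv2.resize(g["image"][140:340,160:350],None,fx=2,fy=2,interpolation=2)
cv2.imwrite("pics/7.png",np.hstack([a,b])[:,:,::-1])
E
```

```text
23.4167 butt (array([ 504.1, -184.8]), array([23.2, 24.3]), 17.3, 568) [ 0.5  -0.18  0.11] top (array([ 504.4, -187.3]), array([70.1, 80.4]), 16.8, 3504)
scene mean change 5.668027210884354
scene mean change 6.231706099630628
side mean change 14.55181444070333
side mean change 7.415591397849463
```

View pics/7.png

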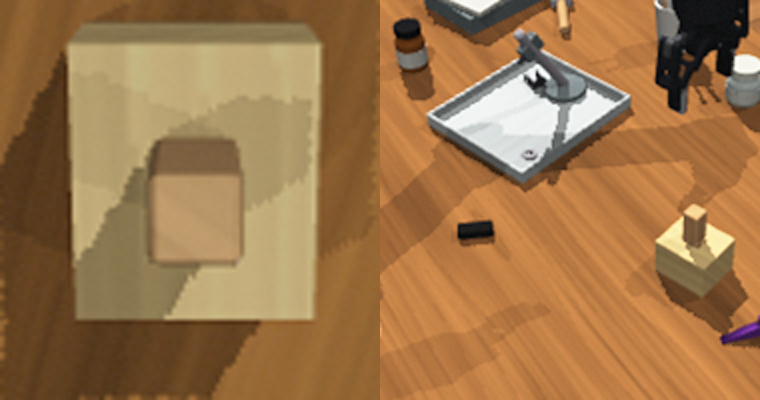

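The wedge is upright in the slot (butt centre at (195,220), left), the clip is in the tray at (537,78), and the jar stands where it was, at (410,45). I'm handing the job in.

```bash
python3 -c "
from plant import robot
robot.close_job(); print(robot.sense()['t'])"
```

```text
the job is handed in; nothing more can be done
the job is handed in; nothing more can be done
```

The clip is off the post and in the tray, the wedge is back upright in its slot, and the job is handed in at about 23.4 s of the 48 s allowed.

I gripped the wedge by its handle and touched the rod lightly with the blade to find it. I then slid the wedge thin end first under the bridge until the clip spread and dropped. The fingers never touched the clip.

**Last checks**
- **Clip:** the wrist and side pictures show it lying in the tray beside the lamp's foot.
- **Wedge:** it went back in freely and seated at the height it was picked from. After release the handle's top was level and its centre about 2.5 mm to the +y side of the block's centre, against 3 mm expected.
- **Jar and lampshade:** the jar stands at its old pixel position in the side view, and the arm never went near the lampshade. I did not measure either one again. The image-difference check was inconclusive, with changes of 6–15 grey levels that I put down to arm shadows.

**Disagreements**
- The wrist and fixed cameras differed by 2–4 mm on the tray and block positions. I used averages, and the touch on the rod agreed to 0.3 mm.
- The expected 5–15 N push never showed in the force readings. I only read them between moves, so I relied on the pictures to confirm the clip had come off.

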